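Check a trolley brake lever and mark it checked

ROBOT

A 6-joint arm with a two-finger parallel gripper is mounted at the origin on the work surface. World frame = base frame: x ahead of the robot, y to its left, z up, the work surface at z = 0. Lengths are in mm, angles in rad, forces in N, time in s.
With the tool pointing down it reaches from about 375 to 825 mm from the base axis. Payload 5.5 kg.
Tool frame: the origin (TCP) lies between the finger pads; the fingertips stand 11 mm ahead of it and the grasp point (between the pads) lies 8 mm behind it; z points along the fingers, y is the direction in which the jaws open and shut (so a half turn about z gives the same grasp; the last joint's range is limited). The gripper opens to 85 mm and grips with 20 to 120 N. Pads are 22 mm wide; open, the fingers measure 114 mm over their backs; the gripper's body (76 mm by 85 mm) begins 54 mm behind the grasp point. The pads swing forward as they close: fully open they stand 13 mm farther back than shut.
Start: joints at [1.123, 0.314, -0.047, 1.21, 0, 1.571], TCP at [259.786, 540.838, 242.299] pointing down, gripper open.
Joint ranges: [-2.67, 2.67], [-0.69, 1.73], [-1.03, 1.25], [-2.08, 2.16], [-1.42, 1.45], [-3.14, 3.14]. Speed limits (rad/s): [2.39, 2.39, 3.01, 3.14, 3.14, 3.14].

INTERFACE

Orientations are given as a rotation vector (axis times angle).
In Python, from rig import telemetry, get_image, workorder, finder gives the robot as it stands.
- The arm moves only by the tool move_arm, never from a script. Its argument "steps" is one flat list of numbers, 6 for each row, row after row: the shift along the tool's x, y, z in mm, then the turn, a rotation vector about the tool's x, y, z in degrees. In form: [x, y, z, ax, ay, az, x, y, z, ax, ay, az, ...]. A call has 1 to 8 rows; each row shifts and turns the commanded pose from where the row before left it, along the tool's axes as they then stand; what a row does not reach is not made up. A row lasts 1/8 s, in which the tool goes at most 62.5 mm and 10.7 degrees, less where a joint would pass 70% of its speed; a pose out of reach is approached as far as the arm can. A call with a gripper value outside its range is refused whole. "hand" is the closure, from 0 (fully open) to 1 (shut), set as the call begins (left out, the last holds). The fingers move at their own pace and stop on an object; the grip force is fixed at half the most. Time passes only in rows, so rows that do not move let the fingers close. It gives the time, the measured TCP pose, the force and the opening at its end, in the units of the state.
- telemetry.observe(): the state, without advancing time (a new reading comes with each control period).
- get_image(name): name is "side" or "top" or "wrist"; returns a dict with "image" (384x512x3 uint8, red, green, blue), "depth" (384x512 float32, mm along the optical axis (not along the pixel's ray), 0 where there is no reading), "camera_matrix" (3x3 intrinsics, pixels), "distortion" ([k1, k2, p1, p2, k3] as OpenCV has them; the pictures are not rectified), "cam_to_world" (4x4, takes a point from camera to world coordinates); the wrist camera has in their place "tool_from_camera" (4x4, takes a point from camera to tool coordinates, whose origin is the TCP and whose axes are the flange's). Camera axes: x right, y up, looking along -z (the intrinsics and any distortion apply to the point x, -y, -z); pixel columns grow to the right and rows downward; lengths in mm; the calibration is good to about 2 mm. A picture is of the moment at which its call begins: read the wrist's pose just before it.
- workorder.finish_job(): hands the job in, once; it reports no verdict.
Trained networks look in the newest picture that a camera, given by its name, has taken for a name from the list of things; names that differ only in an ending like _2 or _b are one class to them, and where a whole thing is asked for, a point or a joint stands for the part that bears it (a point fixed in the world has none). Each returns a list of dicts, best first, with "score" (0 to 1); they miss things now and then, are a little off and sometimes report something else, mostly with a low value. They report only what shows in the picture. A call takes as long as a camera call. They do not tell look-alikes from the thing itself.
- finder.find_in(camera, thing): "uv" ([column, row] in pixels, amid what is visible of it).
- finder.tip_of(camera, thing): "uv" ([column, row] in pixels: a listed point, or the origin of a listed thing).
The state is a dict: "time": time; "q": joint angles; "qd": joint speeds; "effort": joint torques, N m; "position": TCP position; "orientation": TCP orientation; "contact_force": force on the tool from outside, world axes, zero at the start; "ft_torque": the same for the moment, N m; "opening": finger opening in mm.
Only numpy, scipy, OpenCV 4.12 (cv2) and the standard library are available. Lean on these libraries where they do the work, as an engineer would, in place of code of your own. Each camera call takes 0.05 s, during which the arm holds its last target.

TASK

Check the red brake lever of the lab trolley's push bar on the stand: with the outside of your fingers press it in gently until it comes up firm, short of the bar, hold it there for a full second, then let it spring all the way back. Do not grip the lever and keep your fingers out of the gap between lever and bar and off the bar itself. Then record the check by pushing the blue marker along its channel, without lifting or tipping it, right up against the stop at the green end, and leave everything else on the bench undisturbed.

Things in the scene. Friction and masses are not known exactly. Their poses are not given: they have to be found in the camera images.
- stand: Grey base plate 150 x 200 x 12 mm, fixed to the bench, with an aluminium post that carries the push bar. Origin on the bench under the middle of the bar's axis; the plate spans x -60..+90, y +-100 mm. x points from the lever side towards the bar, y along the bar, z up. The lever is on the -x side, turned roughly towards the robot.
- bar: Horizontal push bar along the stand's y, 220 mm long, 120 mm above the bench (top at 134 mm): grey plastic grip 28 mm in diameter over y -40..+110, bare steel 22 mm thick beyond. Origin on its axis at mid length; axes as the stand's. A black clamp block 46 x 26 x 30 mm, centred at x -14, y -60 mm, holds the lever's pivot.
- brake_lever (a joint): Angle of the red lever, rad: 0 released (its rest), 0.25 pressed in against its firm stop. It turns about the vertical axis at lever_pivot. A spring brings it back: about 2 N at the pad to start it, 4 N just before the stop. At the stop the lever at the pad is still about 18 mm short of the grip. More than 60 N would force it.
- lever_pad (a point): Middle of the white pad on the lever's outer face, 95 mm from the pivot, 120 mm above the bench: where to press. Its axes turn with the lever: x inwards (to press), y to the free end, z up. The lever is a red bar 12 mm thick, 18 mm high (111-129 mm above the bench), 130 mm long, with a round end 18 mm in diameter. From rest to stop the pad travels 23 mm, mostly along the stand's +x.
- lever_pivot (a point): The lever's pivot axis, on the lever's centre plane, 120 mm above the bench, at x -34, y -60 mm in the stand's frame; its axes turn with the lever as those of lever_pad do.
- board: Check-status slide, fixed: white plate 64 x 240 x 6 mm with a straight channel along its y, 48 mm wide and 220 mm long inside, between aluminium rims 8 mm high (tops 14 mm above the bench; 8 mm wide, end rims 10 mm). The channel's floor is green at the +y end, orange over the rest. Origin on the bench under the plate's centre; y points to the green end, z up.
- green_stop (a point): Middle of the inner face of the end rim at the green end, at floor level (6 mm above the bench), board y +110 mm. The marker against this stop has its centre 20 mm from it.
- marker: Blue plastic disc with a white dot on top, 40 mm in diameter, 34 mm high, about 80 g, standing loose on the channel's floor (its top 40 mm above the bench). Origin at the centre of its underside, 6 mm above the bench; z up.
- reagent_a: Small white bottle with a black cap, 52 mm in diameter, 110 mm high, behind the bar. Leave alone. Origin under its centre.
- wrench: Steel wrench 130 mm long lying on the bench on the robot's side of the stand. Leave alone. Origin under its middle, x along it.
- vial: Amber vial 26 mm in diameter, 50 mm high, on the robot's side of the check board. Leave alone. Origin under its centre.
- beaker: Glass beaker 64 mm in diameter, 85 mm high, beyond the check board. Leave alone. Origin under its centre.
- reagent_c: Peach-coloured bottle 60 mm in diameter, 130 mm high, at the back between stand and check board. Leave alone. Origin under its centre.
- reagent_d: Low amber jar with a blue cap, 48 mm in diameter, 50 mm high, at the front between stand and check board. Leave alone. Origin under its centre.
There are look-alikes about, which are no part of the job. Several things have the shape of the marker; the one meant has the colours described above. Of the things shaped like the board, the white one is meant.

How it is judged (in metres and radians):
On the way, in this order (a step that is already met when the one before it is completed fails the run):
1. the lever is pressed in against its stop by the fingers and held there (0.8 s) (value of joint brake_lever above 0.225 rad and contact force between the fingers and brake_lever above 2 N), for 0.8 s.
2. the lever has sprung all the way back and the fingers are off it (value of joint brake_lever below 0.02 rad and contact force between the fingers and brake_lever below 0.2 N), for 0.1 s.
3. the marker stands against the green end's stop (y of marker in the frame of board above 0.08 m and x of marker in the frame of board between -0.012 and 0.012 m and z of marker in the frame of board below 0.01 m and angle between marker's own z axis and vertical below 0.15 rad), for 0.2 s.
At the end, for the whole second after the job is handed in: The lever is fully released (within 0.02 rad of rest) after having been held at its stop, and the blue marker stands upright and at rest on the channel floor within 10 mm of touching the green end's stop (all of step 3 and linear speed of marker below 0.01 m/s and value of joint brake_lever below 0.02 rad).
It fails at once if the lever is forced (more than 60 N) (contact force between the fingers and brake_lever above 60 N).
It fails at once if the bar is touched, or the lever squeezed against it (contact force between anything else and bar above 1 N).
It fails at once if the lever is gripped or pulled from inside the gap, not pressed from outside (contact force between the fingers and brake_lever above 0.5 N and x of the grasp point in the frame of lever_pivot above -0.004 m).
It fails at once if the marker is lifted or tipped (z of marker in the frame of board above 0.014 m or angle between marker's own z axis and vertical above 0.5 rad).
It fails at once if a bystander is moved more than 20 mm or lifted (distance of any of reagent_a, wrench, vial, beaker, reagent_c, reagent_d from where it was at the start of the episode above 0.02 m).
It also fails if it takes over 48 s, if anything falls off the work surface, if the arm or the gripper's body presses on something with over 40 N, if the wrist force passes 120 N, or if a joint passes its speed limit or range.

## Working session

There is one attempt and no reset: what is moved stays moved. The work goes in short steps, Python scripts to look and compute and a tool call to move; the robot and the scene stay as the last step left them, time stands still between calls to the robot, and variables do not carry over. Pictures are saved under pics/ and viewed, and the job is handed in when it is done.

Besides the shell and the picture viewer there is one more tool, called after "Request:" by a JSON object that holds its "name" and its "arguments". move_arm: Moves the arm, as the interface text tells. Its arguments: {"type":"object","properties":{"steps":{"type":"array"},"hand":{"type":"number"}},"required":["steps"]}

```bash
mkdir -p pics; ls; cat > h.py <<'E'
import numpy as np,cv2
from rig import telemetry,get_image,workorder,finder
def save(n,d): cv2.imwrite('pics/'+n+'.png',cv2.cvtColor(d['image'],cv2.COLOR_RGB2BGR))
E
python3 - <<'E'
from h import *
import pickle
s=telemetry.observe(); print(s)
D={}
for c in ['side','top','wrist']:
    d=get_image(c); save(c+'0',d); D[c]=d
    print(c,d['camera_matrix'].tolist() if hasattr(d['camera_matrix'],'tolist') else d['camera_matrix'],d['distortion'],d.get('cam_to_world',d.get('tool_from_camera')))
    for t in ['brake_lever','board','marker']: print(t,finder.find_in(c,t))
    for t in ['lever_pad','lever_pivot','green_stop','marker','board','bar','stand']: print('tip',t,finder.tip_of(c,t))
pickle.dump((s,D),open('d0.pkl','wb'))
E
```

```text
pics
{'time': 0.0, 'q': array([ 1.12300572e+00,  3.14204887e-01, -4.81173029e-02,  1.21016891e+00,
       -5.15352255e-06,  1.57078117e+00]), 'qd': array([-0.00228396,  0.00045032,  0.00032711,  0.00083044,  0.00188983,
       -0.00104131]), 'effort': array([-1.87505971e-04, -5.39590502e+01,  3.39745975e+01,  1.90578809e-02,
       -7.01858198e-05, -9.63920741e-06]), 'position': array([259.54128709, 540.33231868, 241.43044427]), 'orientation': array([-6.97419959e-01, -3.06282066e+00,  2.59718052e-03]), 'contact_force': array([-0.66801451, -0.02888242, -0.0607108 ]), 'ft_torque': array([-0.03947601,  0.01937047, -0.03657003]), 'opening': 85.01221651698694}
side [[488.9865900217957, 0.0, 254.1734525303912], [0.0, 488.9865900217957, 191.86348214069267], [0.0, 0.0, 1.0]] [-0.05816727  0.          0.          0.          0.        ] [[ 7.56435092e-01  4.22748322e-01 -4.99088978e-01 -5.03496499e+01]
 [-6.54057710e-01  4.84466380e-01 -5.80948223e-01 -6.89460764e+02]
 [-3.80305602e-03  7.65882617e-01  6.42969170e-01  8.20393820e+02]
 [ 0.00000000e+00  0.00000000e+00  0.00000000e+00  1.000000
[... 2100 characters left out ...]
score': 0.82}]
tip bar [{'uv': [176.8, 179.3], 'score': 0.66}]
tip stand [{'uv': [186.4, 186.7], 'score': 0.78}]
wrist [[272.45844034754833, 0.0, 258.23077142772996], [0.0, 272.45844034754833, 191.20715174096318], [0.0, 0.0, 1.0]] [-0.03684258  0.          0.          0.          0.        ] [[-1.40830153e-03  9.65848921e-01  2.59102064e-01  6.53494109e+01]
 [ 9.99998947e-01  1.26976404e-03  7.02039269e-04  4.09660065e-01]
 [ 3.49065387e-04  2.59102780e-01 -9.65849692e-01 -1.31200611e+02]
 [ 0.00000000e+00  0.00000000e+00  0.00000000e+00  1.00000000e+00]]
brake_lever []
board []
marker []
tip lever_pad []
tip lever_pivot []
tip green_stop []
tip marker []
tip board []
tip bar []
tip stand []
```

View pics/top0.png

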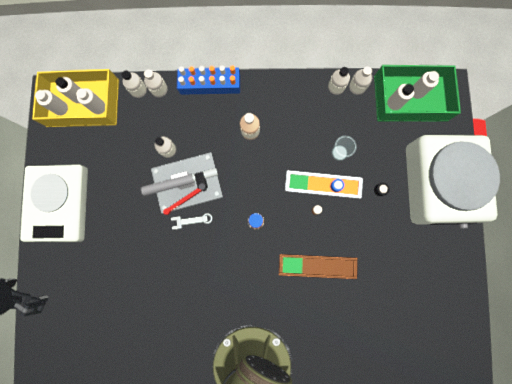

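View pics/side0.png

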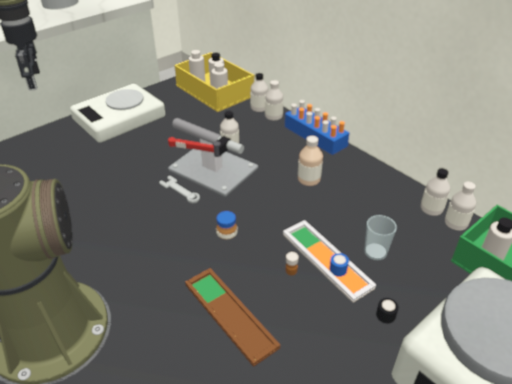

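```bash
python3 - <<'E'
import cv2
a=cv2.imread('pics/top0.png')[140:300,140:400]; cv2.imwrite('pics/top0c.png',cv2.resize(a,None,fx=3,fy=3,interpolation=2))
a=cv2.imread('pics/side0.png')[100:200,140:270]; cv2.imwrite('pics/side0c.png',cv2.resize(a,None,fx=6,fy=6,interpolation=2)[:600])
E
```

```text
(no output)
```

View pics/top0c.png

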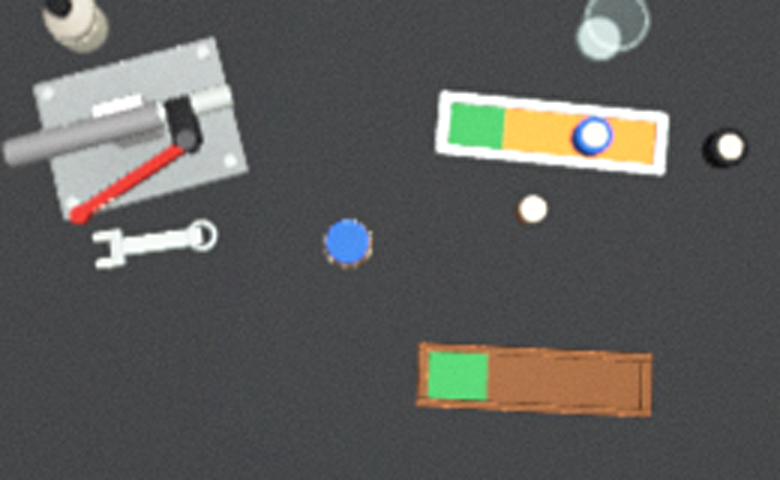

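View pics/side0c.png

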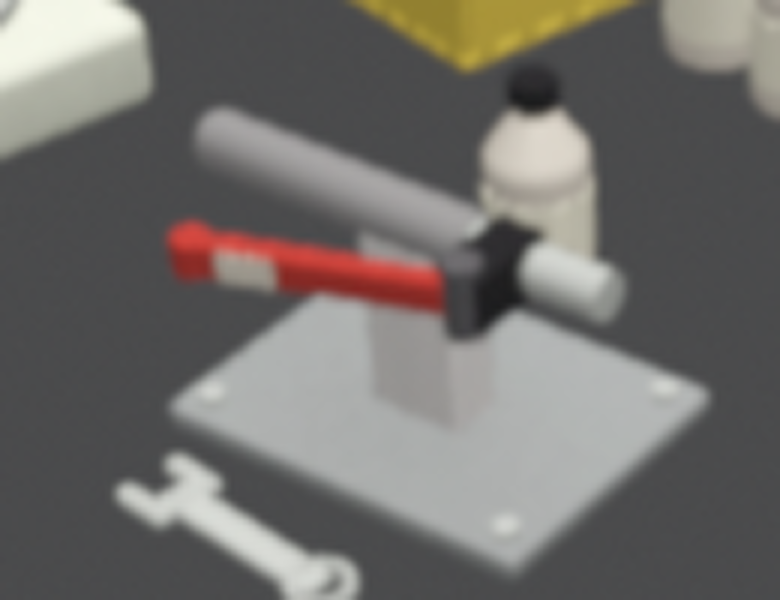

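Top view: blue marker with a white dot at (337,185) in the white board (centre about (323,184)). The look-alikes are the black disc at (383,190), the brown board at (318,267) and reagent_d's blue cap at (256,220). The red lever runs from its pivot at about (202,189) to its tip at (167,212), with the wrench below it at (192,221).

```bash
cat >> h.py <<'E'
def ray(d,uv,T=None):
    K=np.array(d['camera_matrix']);T=np.array(d['cam_to_world']) if T is None else T
    p=cv2.undistortPoints(np.array([[uv]],float),K,np.array(d['distortion']))[0,0]
    v=T[:3,:3]@np.array([p[0],-p[1],-1]); return T[:3,3],v
def atz(d,uv,z,T=None):
    o,v=ray(d,uv,T); return o+v*(z-o[2])/v[2]
def pts(d,T=None):
    T=np.array(d['cam_to_world']) if T is None else T
    K=np.array(d['camera_matrix']);h,w=d['depth'].shape
    u,v=np.meshgrid(np.arange(w),np.arange(h))
    p=cv2.undistortPoints(np.stack([u,v],-1).reshape(-1,1,2).astype(float),K,np.array(d['distortion']))[:,0]
    z=d['depth'].reshape(-1); P=np.c_[p[:,0]*z,-p[:,1]*z,-z]
    return (P@T[:3,:3].T+T[:3,3]).reshape(h,w,3)
E
python3 - <<'E'
from h import *
import pickle
s,D=pickle.load(open('d0.pkl','rb'))
for c in ['top','side']:
    d=D[c];im=d['image'].astype(int);P=pts(d)
    R,G,B=im[...,0],im[...,1],im[...,2]
    m=(R>140)&(G<80)&(B<80)
    reg=np.zeros_like(m); 
    if c=='top': reg[170:220,150:215]=1
    else: reg[125:165,160:225]=1
    m&=reg; v,u=np.nonzero(m); q=P[m]; print(c,'red',len(u),np.percentile(q[:,2],[5,50,95]))
    X=np.array([atz(d,(a,b),129 if c=='top' else 120)[:2] for a,b in zip(u,v)])
    l=cv2.fitLine(X.astype(np.float32),2,0,.01,.01).ravel(); t=(X-l[2:])@l[:2]
    print(l,'ends',l[2:]+l[:2]*t.min(),l[2:]+l[:2]*t.max(), 'dep',np.median(q,0))
    m=(B>150)&(R<90)
    reg=np.zeros_like(m)
    if c=='top': reg[170:200,320:350]=1
    else: reg[245:280,325:355]=1
    m&=reg; print('blue',np.median(P[m],0), m.sum())
T=D['top'];S=D['side']
print('marker top centre',atz(T,(338,185),40), atz(S,(339.5,259),40))
for nm,uv,z in [('BLC',(152,168),12),('TLC',(212,153),12),('TR',(222,196),12),('white pivot',(201.7,188),135)]: print(nm,atz(T,uv,z))
# board corners top z14
m=D['top']['image'].min(2)>200; r=np.zeros_like(m); r[165:205,280:368]=1; m&=r
n,lab,st,ce=cv2.connectedComponentsWithStats(m.astype(np.uint8)); i=1+st[1:,4].argmax(); print(st[i])
c=cv2.boxPoints(cv2.minAreaRect(np.argwhere(lab==i)[:,::-1].astype(np.float32)));print(c)
W=np.array([atz(T,x,14) for x in c]);print(W,W.mean(0),[np.linalg.norm(W[k]-W[k-1]) for k in range(4)])
# side white corners
S_=S
for nm,uv in [('top',(301,223)),('right',(373,289))]: print(nm,atz(S,uv,14))
# plate
P=pts(T); m=(abs(P[...,2]-12)<5); r=np.zeros_like(m); r[148:215,145:225]=1;m&=r
im=T['image'].astype(int);m&=(im.min(2)>110)
n,lab,st,ce=cv2.connectedComponentsWithStats(m.astype(np.uint8)); i=1+st[1:,4].argmax(); print(st[i])
c=cv2.boxPoints(cv2.minAreaRect(np.argwhere(r&(im.min(2)>110)&(abs(im[...,0]-im[...,2])<25)&(P[...,2]<25))[:,::-1].astype(np.float32)));print(c)
W=np.array([atz(T,x,12) for x in c]);print(W,W.mean(0),[np.linalg.norm(W[k]-W[k-1]) for k in range(4)])
E
```

```text
top red 150 [121.37736366 128.56709318 132.13168094]
[  0.545436    -0.83815247 487.82843    186.60286   ] ends [455.11242963 236.87639363] [520.17086072 136.90337731] dep [489.90609409 183.99504034 128.56709318]
blue [ 534.14442626 -259.1303709    38.83485541] 19
side red 161 [122.64037575 128.25971776 131.25893483]
[ 4.9321449e-01 -8.6990774e-01  4.9688739e+02  1.9759131e+02] ends [467.2041423 249.9451781] [527.86368341 142.9568284 ] dep [492.69617162 186.04076187 128.25971776]
blue [ 538.49544772 -281.48211362   39.55248824] 65
marker top centre [ 540.08332284 -273.71318648   40.        ] [ 546.86040281 -272.97685088   40.        ]
BLC [607.06816057 310.44537988  12.        ]
TLC [652.88551336 118.41469377  12.        ]
TR [514.13354828  86.20875051  12.        ]
white pivot [522.7954874 129.7437701 135.       ]
[285 170  78  28 594]
[[284.49072 190.59589]
 [286.49792 169.85464]
 [362.81543 177.2402 ]
 [360.80823 197.98145]]
[[ 528.35126326 -110.21567538   14.        ]
 [ 594.4511836  -118.04113924   14.        ]
 [ 567.72683977 -359.73348668   14.        ]
 [ 501.7212041  -349.98162929   14.        ]] [ 548.06262268 -234.49298264   14.        ] [np.float64(241.2402800236374), np.float64(66.56153058013672), np.float64(243.1653375071897), np.float64(66.72213023700418)]
top [ 584.20046401 -121.6112737    14.        ]
right [ 556.28256514 -361.32683429   14.        ]
[152 152  63  31 889]
[[149.95921 212.71333]
 [151.51332 147.44081]
 [223.11559 149.14561]
 [221.56148 214.41814]]
[[464.24620303 313.13362245  12.        ]
 [674.52228208 314.07164588  12.        ]
 [664.9712736   82.86231812  12.        ]
 [456.27712942  87.56521513  12.        ]] [565.00422203 199.4082004   12.        ] [np.float64(225.70913254393065), np.float64(210.27817125763406), np.float64(231.40651461274436), np.float64(208.7471270617912)]
```

Request:
{"name": "move_arm", "arguments": {"steps": [-38.5,-30.8,0,0,0,0,-38.5,-30.8,0,0,0,0,-38.5,-30.8,0,0,0,0,-38.5,-30.8,0,0,0,0,-38.5,-30.8,0,0,0,0,-38.5,-30.8,0,0,0,0,-38.5,-30.8,0,0,0,0,-38.5,-30.8,0,0,0,0], "hand": 1}}

```text
time: 2.65
position: [431.3, 184.0, 242.6]
orientation: [0.697, 3.063, 0.001]
contact_force: [0.9, 0.1, -0.5]
opening: -0.2
```

Request:
{"name": "move_arm", "arguments": {"steps": [0,0,0,0,0,10.25,0,0,0,0,0,10.25,0,0,0,0,0,10.25,0,0,0,0,0,10.25,0,0,0,0,0,0]}}

```text
time: 3.28
position: [430.8, 185.3, 242.4]
orientation: [1.724, 2.626, 0.0]
contact_force: [0.9, -0.4, -0.1]
opening: -0.0
```

```bash
cat >> h.py <<'E'
def tcp():
    s=telemetry.observe();R=cv2.Rodrigues(np.array(s['orientation']))[0]
    T=np.eye(4);T[:3,:3]=R;T[:3,3]=s['position'];return s,T
def tri(rs):
    A=np.zeros((3,3));b=np.zeros(3)
    for o,v in rs:
        v=v/np.linalg.norm(v);M=np.eye(3)-np.outer(v,v);A+=M;b+=M@o
    return np.linalg.solve(A,b)
E
python3 - <<'E'
from h import *
s,T=tcp();print(s['time'],s['position'],T[:3,:3].round(3),s['contact_force'],s['opening'])
d=get_image('wrist');save('wrist1',d);Tc=T@np.array(d['tool_from_camera'])
for n,z in [('lever_pad',120),('lever_pivot',120),('brake_lever',129)]:
  for r in finder.tip_of('wrist',n): print(n,r,atz(d,r['uv'],z,Tc))
S=get_image('side')
import pickle
pickle.dump((d,Tc),open('w1.pkl','wb'))
for n,z in [('lever_pad',120),('lever_pivot',120)]:
  for r in finder.tip_of('side',n): print(n,r,atz(S,r['uv'],z))
E
```

```text
3.275 [430.76410338 185.34669299 242.40155589] [[-0.398  0.917  0.   ]
 [ 0.917  0.398  0.   ]
 [-0.     0.    -1.   ]] [ 0.88699466 -0.36591343 -0.05098112] -0.022138945728367474
lever_pad {'uv': [309.0, 183.5], 'score': 0.83} [473.55621921 209.47150712 120.        ]Traceback (most recent call last):
  File "<stdin>", line 5, in <module>
ValueError: it knows: bar, beaker, board, green_stop, lever_pad, lever_pivot, marker, reagent, stand, vial, wrench
```

View pics/wrist1.png

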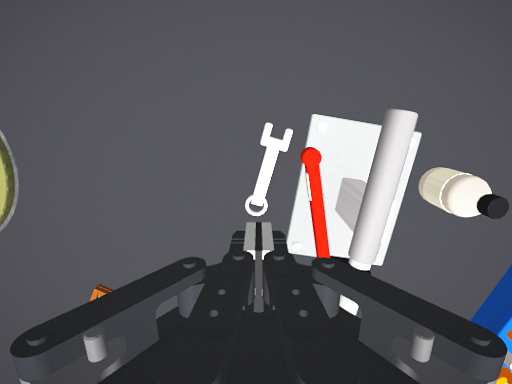

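Wrist view: the red lever runs from its tip at (311,157) towards the clamp, with the pad at about (309,183) on its left side. The shut fingertips are at (258,230) and the wrench at (265,165). I'll check how far the linkage hangs down relative to the bar before lowering.

```bash
python3 - <<'E'
from h import *
import pickle
d,Tc=pickle.load(open('w1.pkl','rb'))
P=pts(d,np.array(d['tool_from_camera'])); m=(d['depth']>0)&(P[...,2]<30)
Q=P[m]
for a in range(0,100,8):
    k=(abs(Q[:,1])>=a)&(abs(Q[:,1])<a+8)
    if k.sum():print(a,k.sum(),'max tool z',Q[k,2].max().round(1),'x',Q[k,0].min().round(0),Q[k,0].max().round(0))
E
```

```text
Traceback (most recent call last):
FileNotFoundError: [Errno 2] No such file or directory: 'w1.pkl'
```

Request:
{"name": "move_arm", "arguments": {"steps": [5,0,35,0,0,0,0,0,35,0,0,0,0,0,35,0,0,0,0,0,21,0,0,0,0,0,0,0,0,0]}}

```text
time: 4.05
position: [427.4, 189.4, 114.9]
orientation: [-1.723, -2.625, 0.005]
contact_force: [0.4, -0.0, -0.2]
opening: -0.0
```

```bash
python3 - <<'E'
from h import *
s,T=tcp();print(s['time'],s['position'],s['contact_force'])
d=get_image('wrist');save('wrist2',d)
d=get_image('side');save('side2',d);a=d['image'][90:210,120:280,::-1];cv2.imwrite('pics/side2c.png',cv2.resize(a,None,fx=5,fy=5,interpolation=2))
E
```

```text
4.05 [427.35475544 189.38538604 114.92650265] [ 0.37877935 -0.03932304 -0.21102516]
```

View pics/wrist2.png

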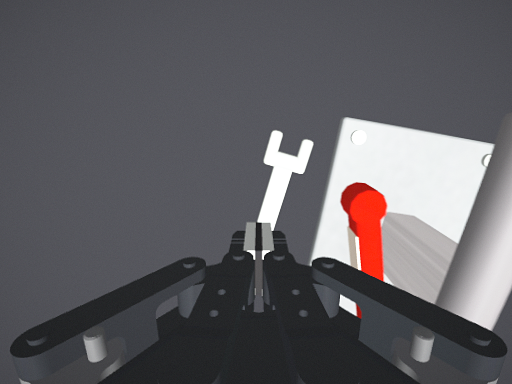

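View pics/side2c.png

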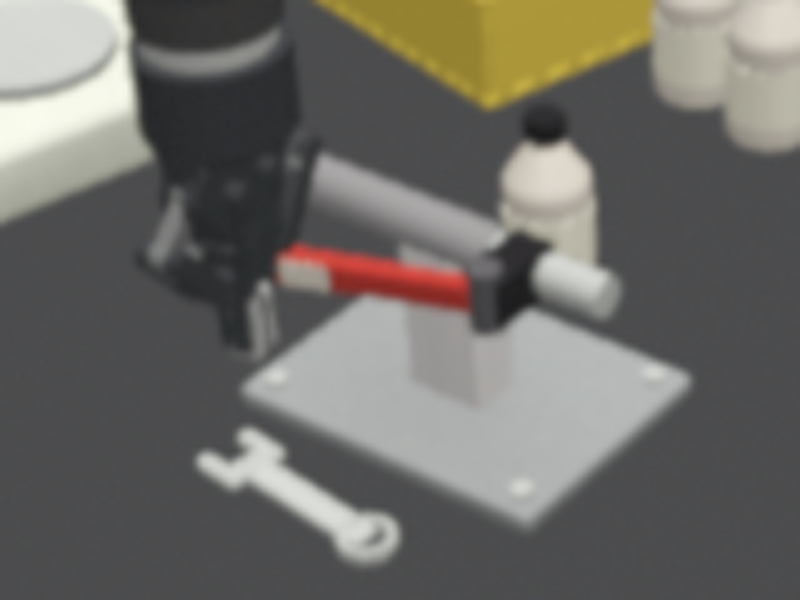

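```bash
python3 - <<'E'
from h import *
s,T=tcp()
d=get_image('wrist')
P=pts(d,np.array(d['tool_from_camera'])); v,u=np.mgrid[:384,:512]
m=(d['depth']>0)&(P[...,2]<20)&(d['image'].max(2)<110)&(u<256)&(v>215)
Q=P[m]
for a in range(0,110,8):
    k=(abs(Q[:,1])>=a)&(abs(Q[:,1])<a+8)
    if k.sum():print(a,k.sum(),'max tool z',Q[k,2].max().round(1),np.percentile(Q[k,2],95).round(1),'x',Q[k,0].min().round(0),Q[k,0].max().round(0))
for uv in [(259,230),(239,235),(190,265),(36,337),(20,350),(328,262)]: print(uv,P[uv[1],uv[0]])
for n in ['lever_pad','lever_pivot']:
  for r in finder.tip_of('wrist',n): print(n,r,atz(d,r['uv'],120,T@d['tool_from_camera']))
d=get_image('side')
for n in ['lever_pad','lever_pivot']:
  for r in finder.tip_of('side',n): print(n,r,atz(d,r['uv'],120))
E
```

```text
0 3904 max tool z 4.9 -34.3 x -11.0 21.0
8 3876 max tool z 5.3 -16.8 x 6.0 22.0
16 1814 max tool z -29.5 -35.7 x -1.0 21.0
24 2624 max tool z -33.4 -40.7 x -8.0 15.0
32 3569 max tool z -36.7 -44.8 x -8.0 14.0
40 3092 max tool z -47.4 -56.1 x -5.0 14.0
48 3012 max tool z -57.8 -65.1 x 4.0 15.0
56 678 max tool z -67.7 -70.6 x 4.0 15.0
(259, 230) [10.48934395  0.52005073 -2.24267615]
(239, 235) [ 7.60729971 -9.75784888 -1.94909977]
(190, 265) [ 13.58551635 -24.97008525 -41.98115203]
(36, 337) [ 14.22930055 -54.64159526 -78.11316386]
(20, 350) [ 12.09423608 -57.68348785 -80.17052106]
(328, 262) [ 14.00346322  26.03682426 -40.71289171]
lever_pad {'uv': [348.5, 252.2], 'score': 0.71} [473.10791092 207.19997723 120.        ]
lever_pivot {'uv': [348.3, 250.0], 'score': 0.56} [472.40403538 208.27565216 120.        ]
lever_pad {'uv': [177.8, 143.4], 'score': 0.7} [472.41397154 215.127015   120.        ]
lever_pivot {'uv': [218.4, 147.6], 'score': 0.56} [538.50047293 132.38816161 120.        ]
```

Request:
{"name": "move_arm", "arguments": {"steps": [0,9,0,0,0,0,0,9,0,0,0,0,0,6,0,0,0,0,0,3,0,0,0,0,0,0,0,0,0,0]}}

```text
time: 5.08
position: [453.6, 200.7, 116.1]
orientation: [-1.726, -2.625, 0.001]
contact_force: [-0.2, -0.3, 0.3]
opening: -0.0
```

Request:
{"name": "move_arm", "arguments": {"steps": [0,2.5,0,0,0,0,0,2.5,0,0,0,0,0,2.5,0,0,0,0,0,2.5,0,0,0,0,0,0,0,0,0,0]}}

```text
time: 5.7
position: [462.3, 204.6, 116.1]
orientation: [-1.726, -2.624, 0.001]
contact_force: [-2.9, 0.7, 1.2]
opening: 0.0
```

Request:
{"name": "move_arm", "arguments": {"steps": [0,3,0,0,0,0,0,3,0,0,0,0,0,3,0,0,0,0,0,3,0,0,0,0,0,0,0,0,0,0]}}

```text
time: 6.32
position: [473.7, 209.6, 116.2]
orientation: [-1.726, -2.625, 0.0]
contact_force: [-3.7, 1.1, 0.2]
opening: 0.1
```

Request:
{"name": "move_arm", "arguments": {"steps": [0,1.5,0,0,0,0,0,1.5,0,0,0,0,0,0,0,0,0,0]}}

```text
time: 6.7
position: [476.4, 210.6, 116.2]
orientation: [-1.726, -2.625, 0.0]
contact_force: [-5.0, 1.2, -0.7]
opening: -0.3
```

```bash
python3 - <<'E'
from h import *
d=get_image('wrist');save('wrist3',d)
E
```

```text
(no output)
```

View pics/wrist3.png

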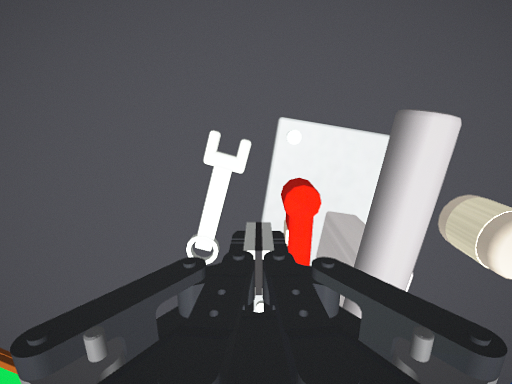

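The shut fingers (258,235) press the lever's outer side (300,225), and the gap to the bar is clear. I'll go on in small steps until it comes up firm.

Request:
{"name": "move_arm", "arguments": {"steps": [0,1.5,0,0,0,0,0,1.5,0,0,0,0,0,0,0,0,0,0]}}

```text
time: 7.12
position: [479.1, 211.8, 116.2]
orientation: [-1.726, -2.625, 0.0]
contact_force: [-5.0, 2.0, -1.0]
opening: -0.1
```

Request:
{"name": "move_arm", "arguments": {"steps": [0,1,0,0,0,0,0,1,0,0,0,0,0,0,0,0,0,0]}}

```text
time: 7.5
position: [480.8, 212.6, 116.2]
orientation: [-1.726, -2.625, 0.0]
contact_force: [-5.0, 1.5, -0.9]
opening: -0.0
```

Request:
{"name": "move_arm", "arguments": {"steps": [0,1,0,0,0,0,0,1,0,0,0,0,0,0,0,0,0,0]}}

```text
time: 7.88
position: [481.4, 212.8, 116.1]
orientation: [-1.725, -2.623, 0.003]
contact_force: [-8.9, -1.2, 3.7]
opening: -0.0
```

Request:
{"name": "move_arm", "arguments": {"steps": [0,1,0,0,0,0,0,0,0,0,0,0]}}

```text
time: 8.12
position: [481.6, 212.9, 116.1]
orientation: [-1.725, -2.623, 0.005]
contact_force: [-10.8, -0.9, 6.4]
opening: -0.1
```

Firm stop reached: the position stalls and the force rises to 11 N. Holding there.

Request:
{"name": "move_arm", "arguments": {"steps": [0,0.5,0,0,0,0,0,0,0,0,0,0,0,0,0,0,0,0,0,0,0,0,0,0,0,0,0,0,0,0,0,0,0,0,0,0,0,0,0,0,0,0,0,0,0,0,0,0]}}

```text
time: 9.12
position: [481.7, 213.0, 116.1]
orientation: [-1.725, -2.622, 0.006]
contact_force: [-12.7, -1.8, 6.1]
opening: -0.2
```

Request:
{"name": "move_arm", "arguments": {"steps": [0,0,0,0,0,0,0,0,0,0,0,0,0,0,0,0,0,0,0,0,0,0,0,0]}}

```text
time: 9.62
position: [481.6, 213.0, 116.1]
orientation: [-1.724, -2.622, 0.006]
contact_force: [-13.3, -1.5, 6.0]
opening: -0.1
```

```bash
python3 - <<'E'
from h import *
d=get_image('wrist');save('wrist4',d)
E
```

```text
(no output)
```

View pics/wrist4.png

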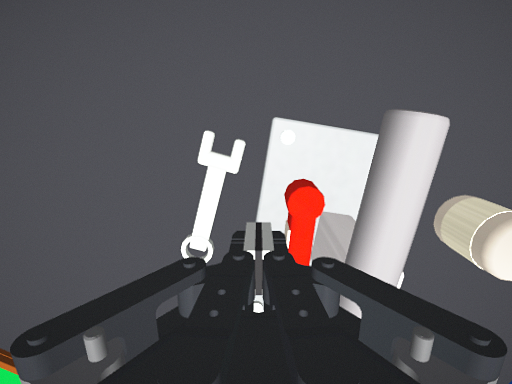

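Lever at its stop, gap to the bar still open, held about 1.5 s at 13 N. Now backing off.

Request:
{"name": "move_arm", "arguments": {"steps": [0,-4,0,0,0,0,0,-6,0,0,0,0,0,-8,0,0,0,0,0,-12,0,0,0,0,0,-16,0,0,0,0,0,0,0,0,0,0]}}

```text
time: 10.42
position: [441.3, 195.3, 116.6]
orientation: [1.726, 2.625, 0.001]
contact_force: [0.3, -0.3, 0.5]
opening: -0.2
```

```bash
python3 - <<'E'
from h import *
d=get_image('wrist');save('wrist5',d)
S=get_image('side')
im=S['image'].astype(int);R,G,B=im[...,0],im[...,1],im[...,2]
m=(R>140)&(G<80)&(B<80);m[:125]=0;m[165:]=0;m[:,:160]=0;m[:,225:]=0
v,u=np.nonzero(m);X=np.array([atz(S,(a,b),120)[:2] for a,b in zip(u,v)])
l=cv2.fitLine(X.astype(np.float32),2,0,.01,.01).ravel();t=(X-l[2:])@l[:2];print(l,l[2:]+l[:2]*t.min())
E
```

```text
[ 4.5325121e-01 -8.9138281e-01  5.0538229e+02  1.8276361e+02] [482.3371631  228.08512962]
```

View pics/wrist5.png

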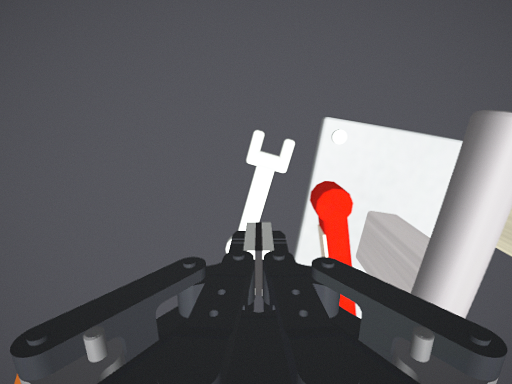

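Lever is back at its rest angle and the fingers are clear of it. Next, up and over to the board.

```bash
python3 - <<'E'
from h import *
s,T=tcp();print(s['q'].round(3),s['position'],T[:3,:3].round(3))
E
```

```text
[ 0.417  0.188 -0.513  0.868 -0.     1.58 ] [442.58802679 195.94377552 116.82036691] [[-0.396  0.918  0.002]
 [ 0.918  0.396  0.001]
 [-0.     0.002 -1.   ]]
```

Request:
{"name": "move_arm", "arguments": {"steps": [0,0,-40,0,0,0,0,0,-45,0,0,0,0,0,-45,0,0,0]}}

```text
time: 10.9
position: [442.6, 196.0, 247.9]
orientation: [1.726, 2.624, 0.001]
contact_force: [0.9, 0.1, -0.6]
opening: 0.1
```

Request:
{"name": "move_arm", "arguments": {"steps": [-53.6,-12,0,0,0,0,-53.6,-12,0,0,0,0,-53.6,-12,0,0,0,0,-53.6,-12,0,0,0,0,-53.6,-12,0,0,0,0,-53.6,-12,0,0,0,0,-53.6,-12,0,0,0,0,-53.6,-12,0,0,0,0]}}

```text
time: 11.9
position: [524.7, -238.2, 246.5]
orientation: [1.726, 2.624, 0.001]
contact_force: [0.8, 0.9, -0.3]
opening: -0.3
```

Request:
{"name": "move_arm", "arguments": {"steps": [-53.6,-12,0,0,0,0,0,0,0,0,0,-10,0,0,0,0,0,-10,0,0,0,0,0,-10,0,0,0,0,0,-10,0,0,0,0,0,-10,0,0,0,0,0,-10,0,0,0,0,0,0]}}

```text
time: 12.9
position: [534.6, -290.3, 246.3]
orientation: [0.185, 3.136, -0.0]
contact_force: [-0.3, 0.2, 0.1]
opening: 0.1
```

```bash
cat > brd.py <<'E'
from h import *
import sys
s,T=tcp();print(s['time'],s['position'],T[:3,:3].round(3),s['q'].round(2))
d=get_image('wrist');save(sys.argv[1],d);Tc=T@np.array(d['tool_from_camera'])
for n,z in [('green_stop',6),('marker',6),('board',0)]:
  for r in finder.tip_of('wrist',n): print(n,r,atz(d,r['uv'],z,Tc).round(1))
hsv=cv2.cvtColor(d['image'],cv2.COLOR_RGB2HSV);h,S,V=[hsv[...,i].astype(int) for i in range(3)]
g=(abs(h-65)<20)&(S>120)&(V>60)
o=(abs(h-16)<6)&(S>150)&(V>150)
b=(abs(h-115)<15)&(S>120)&(V>60)
for nm,m,z in [('green',g,6),('orange',o,6),('blue',b,40)]:
    n,l,st,ce=cv2.connectedComponentsWithStats(m.astype(np.uint8))
    for i in np.argsort(-st[1:,4])[:3]+1:
        if st[i,4]<60: continue
        c=cv2.boxPoints(cv2.minAreaRect(np.argwhere(l==i)[:,::-1].astype(np.float32)))
        print(nm,st[i].tolist(),ce[i].round(1),[atz(d,x,z,Tc)[:2].round(1).tolist() for x in c])
E
python3 brd.py wrist6
```

```text
12.9 [ 534.59870633 -290.2691699   246.33018619] [[-0.993  0.118  0.001]
 [ 0.118  0.993 -0.   ]
 [-0.001 -0.    -1.   ]] [-0.5   0.33 -0.02  1.22  0.   -0.38]
green_stop {'uv': [378.0, 175.3], 'score': 0.68} [ 565.9 -125.2    6. ]
marker {'uv': [270.0, 170.2], 'score': 0.78} [ 541.  -274.6    6. ]
marker {'uv': [170.9, 175.2], 'score': 0.68} [ 531.4 -412.6    6. ]
marker {'uv': [452.9, 73.6], 'score': 0.43} [442.2 -25.1   6. ]
board {'uv': [297.9, 170.7], 'score': 0.65} [ 547.5 -235.5    0. ]
green [335, 158, 45, 33, 1373] [356.6 173.9] [[534.6, -184.2], [541.7, -123.6], [587.5, -123.9], [580.1, -186.4]]
orange [282, 158, 55, 34, 1228] [314.7 174.5] [[526.1, -256.5], [534.8, -182.8], [581.7, -185.0], [572.6, -261.0]]
orange [449, 52, 23, 36, 166] [454.7  72.2] [[420.5, -37.1], [417.1, -14.1], [460.1, 0.2], [463.6, -23.5]]
blue [459, 45, 44, 41, 1425] [480.8  65.1] [[414.0, -42.5], [418.5, 9.7], [463.5, 13.3], [458.4, -40.6]]
blue [258, 160, 31, 33, 475] [272.2 175.3] [[519.9, -288.7], [524.3, -251.6], [565.4, -255.4], [560.8, -293.6]]
blue [488, 326, 24, 43, 370] [505.1 341.3] [[822.1, 34.5], [809.5, 61.6], [899.0, 110.9], [913.1, 82.0]]
```

View pics/wrist6.png

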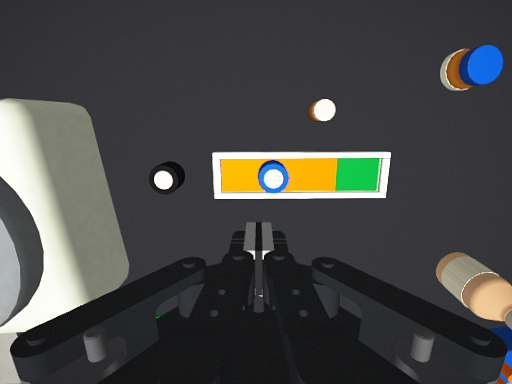

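Marker: blue disc with white dot at (273,177); black look-alike at (165,178); vial at (322,110). The board is aligned with the tool's y. The fingers go down behind the marker.

Request:
{"name": "move_arm", "arguments": {"steps": [-8,-23,0,0,0,0,0,0,50,0,0,0,0,0,50,0,0,0,0,0,50,0,0,0,0,0,30,0,0,0,0,0,0,0,0,0]}}

```text
time: 13.85
position: [537.3, -312.6, 63.7]
orientation: [-0.184, -3.131, -0.004]
contact_force: [-0.3, -0.1, 0.3]
opening: 0.1
```

```bash
python3 brd.py wrist7; python3 - <<'E'
from h import *
d=get_image('side');a=d['image'][190:310,260:420,::-1];cv2.imwrite('pics/side7c.png',cv2.resize(a,None,fx=5,fy=5,interpolation=2))
E
```

```text
13.85 [ 537.25895985 -312.5657428    63.69741152] [[-0.993  0.117 -0.005]
 [ 0.117  0.993  0.003]
 [ 0.005  0.002 -1.   ]] [-0.53  0.48 -0.23  0.87 -0.   -0.41]
green_stop {'uv': [509.6, 215.9], 'score': 0.89} [ 564.7 -122.3    6. ]
marker {'uv': [311.9, 216.2], 'score': 0.85} [ 546.2 -273.4    6. ]
marker {'uv': [125.3, 217.5], 'score': 0.83} [ 530.9 -410.9    6. ]
board {'uv': [359.5, 211.4], 'score': 0.68} [ 549.  -236.1    0. ]
green [427, 189, 85, 57, 4192] [468.1 216.3] [[535.5, -188.3], [543.2, -123.8], [589.8, -117.9], [580.6, -186.3]]
orange [316, 189, 120, 58, 4815] [387.7 215.2] [[525.9, -269.1], [536.2, -182.3], [582.3, -179.9], [570.6, -271.9]]
orange [216, 190, 99, 58, 3220] [253.  211.2] [[518.1, -340.4], [526.4, -270.6], [571.2, -273.5], [562.3, -347.5]]
blue [287, 192, 68, 69, 2330] [317.6 222.2] [[534.8, -304.4], [510.8, -276.3], [547.1, -246.7], [574.1, -275.2]]
```

View pics/wrist7.png

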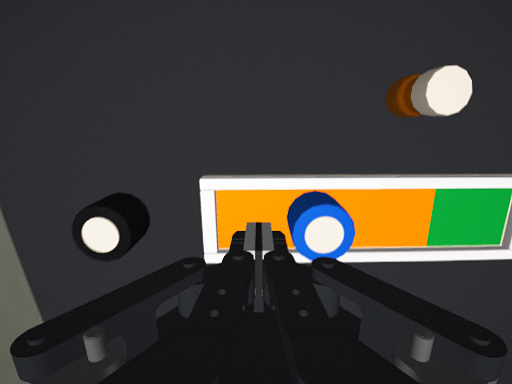

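View pics/side7c.png

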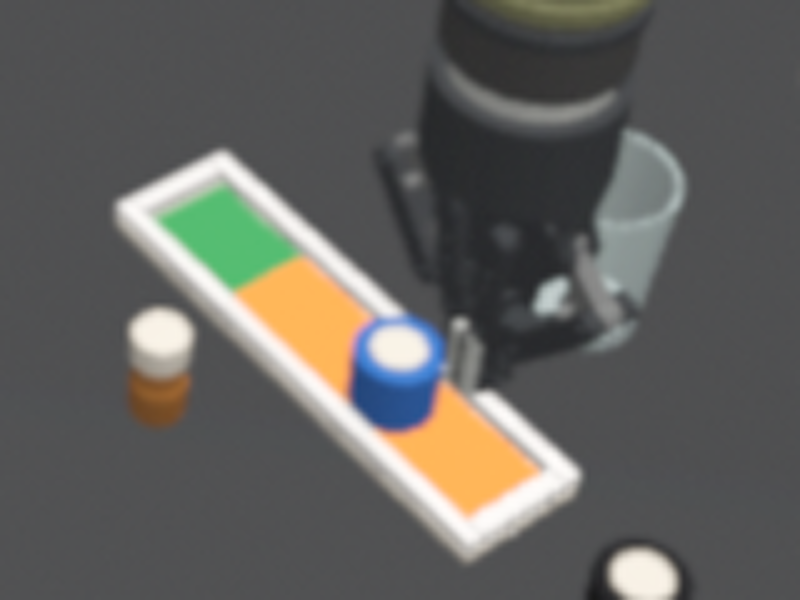

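Wrist: shut fingers (258,235) sit in the channel between the marker (318,222) and the end rim (208,215). Vial and beaker need a clearance check before lowering.

```bash
python3 - <<'E'
from h import *
import pickle
s,D=pickle.load(open('d0.pkl','rb'))
print(atz(D['top'],(339.5,153),0),atz(D['top'],(345,146.5),85),atz(D['side'],(377,251),0))
print('vial',atz(D['top'],(317.7,209.7),50)); print(tcp()[0]['position'])
E
```

```text
[ 650.46465834 -292.02992235    0.        ] [ 649.82487916 -289.87748029   85.        ] [ 660.53837855 -292.00053813    0.        ]
vial [ 464.0744847  -206.80764057   50.        ]
[ 540.72324951 -314.55184151   68.36658666]
```

Request:
{"name": "move_arm", "arguments": {"steps": [-3,-5,0,0,0,0,0,0,0,0,0,0]}}

```text
time: 14.35
position: [542.4, -319.9, 67.2]
orientation: [0.183, 3.135, -0.001]
contact_force: [-0.6, 0.2, 0.6]
opening: 0.1
```

Request:
{"name": "move_arm", "arguments": {"steps": [0,0,20,0,0,0,0,0,15,0,0,0,0,0,7,0,0,0,0,0,0,0,0,0,0,0,0,0,0,0]}}

```text
time: 14.98
position: [542.1, -319.3, 24.8]
orientation: [0.182, 3.136, -0.0]
contact_force: [-0.4, 0.1, 0.0]
opening: 0.1
```

Request:
{"name": "move_arm", "arguments": {"steps": [0,5,0,0,0,0,0,5,0,0,0,0,0,4,0,0,0,0,0,4,0,0,0,0,0,4,0,0,0,0,0,4,0,0,0,0,0,4,0,0,0,0,0,4,0,0,0,0]}}

```text
time: 15.98
position: [545.7, -285.1, 24.3]
orientation: [0.182, 3.136, -0.0]
contact_force: [-0.1, -1.3, -0.2]
opening: 0.4
```

Request:
{"name": "move_arm", "arguments": {"steps": [0,5,0,0,0,0,0,5,0,0,0,0,0,5,0,0,0,0,0,5,0,0,0,0,0,5,0,0,0,0,0,5,0,0,0,0,0,5,0,0,0,0,0,5,0,0,0,0]}}

```text
time: 16.98
position: [550.3, -245.3, 24.3]
orientation: [-0.182, -3.136, 0.0]
contact_force: [-0.3, -0.5, -0.1]
opening: 0.0
```

Request:
{"name": "move_arm", "arguments": {"steps": [0,5,0,0,0,0,0,5,0,0,0,0,0,5,0,0,0,0,0,5,0,0,0,0,0,5,0,0,0,0,0,5,0,0,0,0,0,5,0,0,0,0,0,5,0,0,0,0]}}

```text
time: 17.98
position: [555.0, -205.5, 24.3]
orientation: [-0.182, -3.136, -0.0]
contact_force: [0.1, -0.8, 0.1]
opening: -0.0
```

```bash
python3 brd.py wrist8
```

```text
17.975 [ 554.95673554 -205.52059861   24.29265624] [[-0.993  0.116 -0.   ]
 [ 0.116  0.993  0.   ]
 [ 0.     0.    -1.   ]] [-0.35  0.47 -0.35  0.75 -0.   -0.24]
green_stop {'uv': [396.3, 228.1], 'score': 0.91} [ 562.3 -123.3    6. ]
marker {'uv': [313.2, 228.2], 'score': 0.91} [ 556.3 -172.7    6. ]
board {'uv': [209.6, 224.2], 'score': 0.69} [ 548.9 -234.5    0. ]
green [296, 196, 102, 71, 2682] [369.4 220.9] [[535.4, -181.2], [542.2, -123.2], [587.9, -122.3], [580.1, -184.8]]
orange [24, 196, 272, 72, 15377] [144.5 227.7] [[517.4, -339.7], [535.1, -181.8], [580.3, -185.2], [562.7, -356.2]]
blue [283, 198, 87, 74, 3247] [322.9 229.5] [[556.8, -195.3], [524.0, -189.1], [532.9, -150.2], [566.9, -153.6]]
```

View pics/wrist8.png

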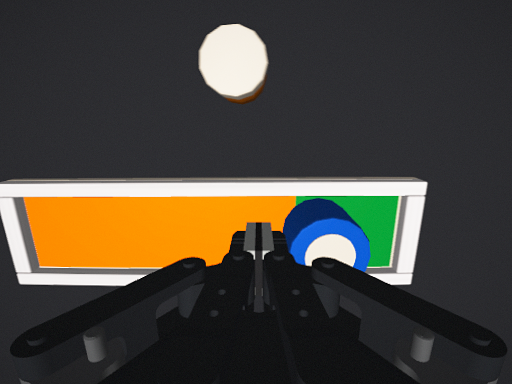

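Marker at (325,235), entering the green area and upright, about 30 mm short of the stop (400,230).

Request:
{"name": "move_arm", "arguments": {"steps": [0,5,0,0,0,0,0,5,0,0,0,0,0,4,0,0,0,0,0,4,0,0,0,0,0,3,0,0,0,0,0,3,0,0,0,0,0,2,0,0,0,0,0,0,0,0,0,0]}}

```text
time: 19.18
position: [558.0, -179.8, 24.3]
orientation: [0.182, 3.136, 0.0]
contact_force: [-0.7, -0.2, -0.3]
opening: -0.1
```

Request:
{"name": "move_arm", "arguments": {"steps": [0,1,0,0,0,0,0,1,0,0,0,0,0,0,0,0,0,0]}}

```text
time: 19.55
position: [558.2, -178.0, 24.3]
orientation: [0.182, 3.136, 0.0]
contact_force: [1.0, -0.9, -0.5]
opening: 0.6
```

Request:
{"name": "move_arm", "arguments": {"steps": [0,1,0,0,0,0,0,1,0,0,0,0,0,0,0,0,0,0]}}

```text
time: 19.92
position: [558.9, -177.3, 24.9]
orientation: [0.183, 3.135, -0.004]
contact_force: [-0.1, -5.0, 2.6]
opening: -0.4
```

The force has risen to 5 N, so it is against the stop. Backing off and checking.

Request:
{"name": "move_arm", "arguments": {"steps": [0,-3,0,0,0,0,0,-8,0,0,0,0,0,-12,0,0,0,0,0,-12,0,0,0,0,0,0,0,0,0,0,0,0,0,0,0,0]}}

```text
time: 20.68
position: [554.2, -210.9, 24.2]
orientation: [-0.183, -3.136, -0.001]
contact_force: [0.3, -0.2, -0.4]
opening: -0.1
```

```bash
python3 brd.py wrist9
```

```text
20.675 [ 554.20673204 -210.88505009   24.19180399] [[-0.993  0.116 -0.   ]
 [ 0.116  0.993  0.   ]
 [ 0.     0.    -1.   ]] [-0.36  0.47 -0.35  0.75  0.   -0.25]
marker {'uv': [367.0, 229.5], 'score': 0.61} [ 560.2 -146.3    6. ]
board {'uv': [219.3, 226.3], 'score': 0.86} [ 550.1 -234.1    0. ]
green [302, 196, 106, 71, 3125] [330.9 224.6] [[535.0, -183.2], [542.2, -122.8], [588.0, -121.4], [579.7, -186.5]]
orange [32, 196, 272, 72, 15729] [157. 228.] [[517.3, -340.0], [535.0, -182.6], [580.1, -185.7], [562.3, -355.9]]
blue [339, 199, 100, 92, 4526] [384.6 237.9] [[551.0, -179.3], [523.0, -160.4], [554.8, -119.3], [587.1, -136.9]]
```

View pics/wrist9.png

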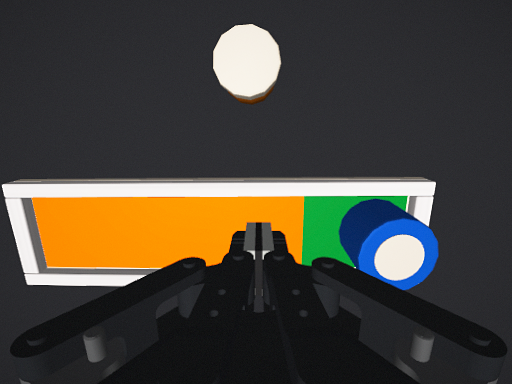

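Request:
{"name": "move_arm", "arguments": {"steps": [0,0,-25,0,0,0,0,-40,-45,0,0,0,0,-40,-45,0,0,0,0,-40,-40,0,0,0,0,0,0,0,0,0]}}

```text
time: 21.5
position: [542.3, -333.6, 183.3]
orientation: [0.187, 3.13, -0.006]
contact_force: [0.7, 0.3, -0.5]
opening: 0.1
```

```bash
python3 brd.py wrist10; python3 - <<'E'
from h import *
S=get_image('side');a=S['image'][190:310,260:420,::-1];cv2.imwrite('pics/side10.png',cv2.resize(S['image'][100:350,130:430,::-1],None,fx=2.6,fy=2.4,interpolation=2))
im=S['image'].astype(int);R,G,B=im[...,0],im[...,1],im[...,2]
m=(R>140)&(G<80)&(B<80);m[:125]=0;m[165:]=0;m[:,:160]=0;m[:,225:]=0
v,u=np.nonzero(m);X=np.array([atz(S,(a,b),120)[:2] for a,b in zip(u,v)])
l=cv2.fitLine(X.astype(np.float32),2,0,.01,.01).ravel();t=(X-l[2:])@l[:2];print(len(u),l,l[2:]+l[:2]*t.min())
hsv=cv2.cvtColor(S['image'],cv2.COLOR_RGB2HSV)
m=(abs(hsv[...,0].astype(int)-115)<15)&(hsv[...,1]>120);m[:210]=0;m[280:]=0;m[:,:280]=0;m[:,370:]=0
P=pts(S)[m];k=P[:,2]>37;print('marker rim',P[k].mean(0),k.sum(),P[:,2].max())
E
```

```text
21.5 [ 542.25454277 -333.62333688  183.32789361] [[-0.993  0.119  0.006]
 [ 0.119  0.993 -0.004]
 [-0.007 -0.004 -1.   ]] [-0.55  0.4  -0.06  1.1  -0.   -0.43]
green_stop {'uv': [440.9, 171.9], 'score': 0.95} [ 563. -122.    6.]
marker {'uv': [421.6, 170.1], 'score': 0.81} [ 558.1 -145.     6. ]
marker {'uv': [189.3, 175.0], 'score': 0.57} [ 531.9 -413.3    6. ]
board {'uv': [343.6, 171.4], 'score': 0.86} [ 550.4 -234.1    0. ]
green [387, 154, 54, 38, 926] [402.6 171.8] [[534.6, -185.6], [541.7, -124.1], [586.3, -121.7], [578.6, -185.5]]
orange [277, 154, 114, 39, 3046] [347.9 173.2] [[520.0, -310.0], [535.0, -182.2], [580.3, -181.9], [564.4, -314.6]]
blue [407, 156, 53, 40, 1159] [430.4 174. ] [[562.2, -184.6], [526.7, -173.2], [549.6, -121.1], [586.7, -131.0]]
189 [ 4.9146667e-01 -8.7089640e-01  4.9577176e+02  1.9569077e+02] [464.59740768 250.93282335]
marker rim [ 551.87887755 -155.01552166   52.05166962] 65 820.3938202141851
```

View pics/wrist10.png

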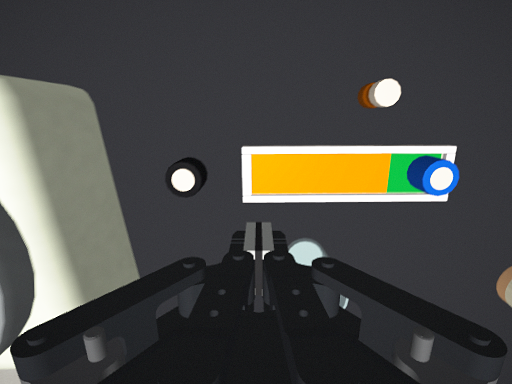

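View pics/side10.png

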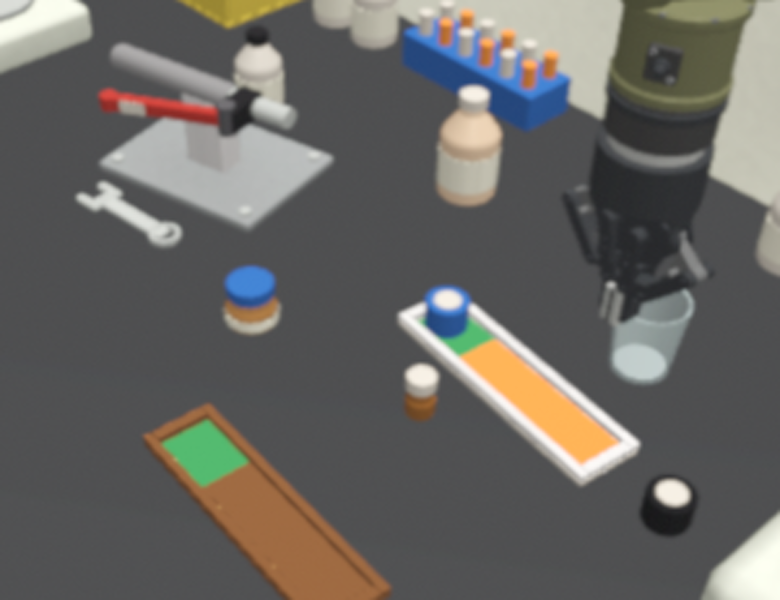

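```bash
python3 -c "
from h import *
print(telemetry.observe()['qd'].round(3)); print(workorder.finish_job())"
```

```text
[ 0.002  0.001  0.002  0.001 -0.003 -0.002]
the job is handed in; nothing more can be done
None
```

I carried out the lever check and the marker push, and handed the job in at about 21.6 s of the 48 s allowed; no verdict is reported.

- **Lever:** I pressed the pad with the outside of the shut fingers until the lever came up firm. There the force rose from about 5 N to 13 N and the fingers stopped advancing. I held it for about 1.5 s with the gap to the bar open, then backed off. In the side picture the lever's direction is back within about 0.002 rad of where it started.
- **Marker:** I pushed the blue marker along the white board's channel with the shut fingers until it met the green stop, where the force rose to about 5 N. It stands upright, and its measured centre is 22–23 mm from the stop. Touching would be 20 mm, so this agrees within the 2 mm camera calibration and is well inside the 10 mm allowed.
- **Other things:** the bottles, jar, wrench, vial and beaker look untouched in the last side picture. I did not measure their positions again.
- **Checks that failed or disagreed:**
    - The side-camera depth reading of the marker's top was spoiled by pixels without depth, so I did not use it.
    - The lever fit taken just after release was partly hidden by the gripper, so I relied on the later, clear one.
    - One depth check of the gripper linkage failed before I lowered beside the lever. I repeated it before pressing, and the linkage was clear of the bar.

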